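# Slide the bushing under the microscope and shut the guard

### The job

With the fingertips only, push the red-fronted slide stage gently in until it is fully home, so that the steel bushing rides along untouched and still standing on the black disc under the microscope; then push the yellow-framed guard fully shut in front of it. Pinch and lift nothing, and leave the other things on the station and the table where they are.

Things in the scene. Friction and masses are not known exactly. Their poses are not given: they have to be found in the camera images.
- station: Measuring station fixed to the table: blue base plate 320 (x) by 340 (y) by 25 mm high, origin at the centre of its underside, x to its rear (away from the robot), y to its left, z up; yaw up to 0.35 rad. All offsets here are along these axes. A grey stop post, 16 mm wide and 125 mm tall, stands at x -2, y -98 mm.
- microscope (a point): Lower end of the microscope tube (38 mm wide), 190 mm above the table at station x +105, y 0. The tube tops out at 327 mm; its column stands at x +125, y -125 mm.
- stage: Slide stage, loose in a straight channel between two rails along the station's x: aluminium deck 104 mm wide, 139 mm long, 20 mm thick (top 45 mm above the table), about 0.6 kg; needs about 3 to 7 N to slide and stays where left. Origin: underside, below the middle of the red front face; 25 mm above the table. Starts with this at station x -115 to -55 mm; fully home, against the rear stop, it is at x -5 mm.
- stage_push (a point): Point on the red front face of the stage's upright front plate, on its centre line, 70 mm above the table; moves with the stage; same axes as the station. The plate is 110 mm wide, 10 mm thick and reaches from 42 to 94 mm above the table. Push here towards the station's +x; pressing its front and rear at once counts as pinching.
- stage_nest (a point): Centre of the black 68 mm wide disc on the deck, 105 mm behind the red face, at deck height (45 mm above the table).
- bushing: The part to be inspected: steel stepped bushing, 34 mm across at the foot and 42 mm tall, standing loose within about 12 mm of the centre of the black disc on the stage; origin at the centre of its underside. It must ride along untouched.
- guard (a joint): Angle of the swing guard in rad: 0 is fully shut (a hard end stop) across the station's front, just in front of the stage when that is home; grows as it swings out towards the robot; it starts 1.25 to 1.75 open (1.57 = sticking straight out to -x). The hinge is stiff (about 0.12 N m), so it stays where it is left.
- guard_hinge (a point): Point on the guard's upright hinge axis, at station x -20, y +100 mm, 92 mm above the table. Its z is up; at angle a (guard) the panel reaches from the hinge along the direction (-sin a, -cos a) in the station's x, y. The hinge pillar is 18 mm thick and 155 mm tall.
- guard_push (a point): Point on the guard's outer face, 130 mm from the hinge axis, 92 mm above the table; moves with the guard. The panel (yellow frame, amber window) is 10 mm thick, centred on the hinge axis, from 19 to 193 mm from it and 42 to 142 mm above the table. To shut it, push its outer face along (cos a, -sin a) in the station's x, y; pressing both faces at once counts as pinching.
- brass_bushing: Spare brass bushing standing on the station's base plate at its front right, same shape as the steel bushing (34 mm across, 42 mm tall); origin at the centre of its underside. Leave alone.
- plug_gauge: Dark steel plug gauge, 28 mm across, 70 mm tall, standing on the base plate at its rear left; origin at the centre of its underside. Leave alone.
- ring_gauge: Steel ring 60 mm across, 22 mm high, lying on the table to the right; origin at the centre of its underside. Leave alone.
- tool_cone: Steel taper tool holder, 60 mm across, 85 mm tall, standing on the table to the right; origin at the centre of its underside. Leave alone.
- jar: Small amber jar with white cap, 52 mm across, 70 mm tall, on the table to the right; origin at the centre of its underside. Leave alone.
- driver: Screwdriver lying on the table to the left. Leave alone.
- mug: Blue mug, 76 mm across, 90 mm tall, on the table to the left; origin at the centre of its underside. Leave alone.
Not all that is in view belongs to the job. What is meant by the stage is not purple or turquoise, and is the smaller of those in its own colour.

How it is judged:
By the outcome, as a careful person would: the job done as asked, in the order asked, and still so for the second after the job is handed in, with the robot touching nothing.
It also fails if it takes over 54 s, if anything falls off the work surface, if the arm or the gripper's body presses on something with over 40 N, if the wrist force passes 120 N, or if a joint passes its speed limit or range.

### The arm

A 6-joint arm with a two-finger parallel gripper is mounted at the origin on the work surface. World frame = base frame: x ahead of the robot, y to its left, z up, the work surface at z = 0. Lengths are in mm, angles in rad, forces in N, time in s.
With the tool pointing down it reaches from about 275 to 750 mm from the base axis. Payload 10.2 kg.
Tool frame: the origin (TCP) lies at the very end of the fingers, on their centre line; the grasp point (between the pads) lies 19 mm behind it; z points along the fingers, y is the line along which they close (so a half turn about z gives the same grasp; the last joint's range is limited). The gripper opens to 85 mm and grips with 20 to 120 N. Pads are 22 mm wide; open, the fingers measure 114 mm over their backs; the gripper's body (76 mm by 85 mm) begins 54 mm behind the grasp point. The pads swing forward as they close: fully open they stand 13 mm farther back than shut.
Start: joints at [-0.223, 0.313, 1.498, -0, 1.331, -0.223], TCP at [525.006, -0.013, 231.294] pointing down, gripper open.
Joint ranges: [-2.94, 2.94], [-0.97, 2.17], [0.19, 2.56], [-1.23, 4.37], [0.02, 3.11], [-2.88, 2.88]. Speed limits (rad/s): [2.39, 2.39, 3.01, 3.14, 3.14, 3.14].

### API

Orientations are given as a unit quaternion [w, x, y, z].
In Python, from rig import ctrl gives the robot as it stands.
- The arm moves only by the shell command python3 -m inch 'ROWS' [OPENING] [FORCE]. ROWS is text: rows parted by semicolons, each of 6 numbers parted by spaces: the shift along the tool's x, y, z in mm, then the turn, a rotation vector about the tool's x, y, z in units of 6 degrees (1.0 is 6 degrees). A call has exactly 10 rows; each row shifts and turns the commanded pose from where the row before left it, along the tool's axes as they then stand; what a row does not reach is not made up. A row lasts 1/12 s, in which the tool goes at most 41.7 mm and 7.16 degrees, less where a joint would pass 70% of its speed; a pose out of reach is approached as far as the arm can. A call with a gripper value outside its range is refused whole. OPENING is the opening, from 0 (shut) to 1 (fully open), set as the call begins (- or left out, the last holds). The fingers move at their own pace and stop on an object; FORCE is the grip in N (left out, the last holds). Time passes only in rows, so rows that do not move let the fingers close, or fill a call up. It gives the time, the measured TCP pose, the force, the opening and the grip force at its end, in the units of the state.
- ctrl.sense(): the state, without advancing time (a new reading comes with each control period).
- ctrl.capture(name): name is "scene" or "side" or "wrist"; returns a dict with "image" (384x512x3 uint8, red, green, blue), "intrinsics" (3x3 intrinsics, pixels), "D" ([k1, k2, p1, p2, k3] as OpenCV has them; the pictures are not rectified), "rvec" (rotation vector, rad) and "tvec" (3), from world to camera coordinates, as OpenCV has them. Camera axes: x right, y down, z forward; pixel columns grow to the right and rows downward; lengths in mm; the calibration is good to about 2 mm. A picture is of the moment at which its call begins. There is no depth.
- ctrl.finish_job(): hands the job in; it is judged then, once.
The state is a dict: "time_s": time; "joints": joint angles; "dq": joint speeds; "tau": joint torques, N m; "eef_pos": TCP position; "ee_rot": TCP orientation; "force": force on the tool from outside, world axes, zero at the start; "wrist_torque": the same for the moment, N m; "grip_width": opening from 0.0 (shut) to 1.0 (fully open); "grip_force": force on a finger pad.
Only numpy, scipy, OpenCV 4.12 (cv2) and the standard library are available. Lean on these libraries where they do the work, as an engineer would, in place of code of your own. Each camera call takes 0.05 s, during which the arm holds its last target. There are 200 camera calls.

## Working session

There is one attempt and no reset: what is moved stays moved. The work goes in short steps, Python scripts to look and compute and a shell command to move; the robot and the scene stay as the last step left them, time stands still between calls to the robot, and variables do not carry over. Pictures are saved under pics/ and viewed, at most 10 in all, crops included, and the job is handed in when it is done.

```bash
ls; mkdir -p pics; python3 - <<'E'
from rig import ctrl
import cv2,numpy as np,pickle
d={}
for n in("scene","side"):
    c=ctrl.capture(n);d[n]=c;cv2.imwrite(f"pics/{n}0.png",cv2.cvtColor(c["image"],cv2.COLOR_RGB2BGR))
    print(n,c["intrinsics"],c["D"],c["rvec"],c["tvec"])
pickle.dump(d,open("c0.pkl","wb"))
s=ctrl.sense();print(s)
E
```

```text
pics
scene [[448.60128412   0.         252.95902542]
 [  0.         448.60128412 195.0537085 ]
 [  0.           0.           1.        ]] [-0.0936653  0.         0.         0.         0.       ] [ 2.15317644  0.53958396 -0.29093923] [-384.53502603  -14.11294475 1848.87801708]
side [[349.23530863   0.         250.13699572]
 [  0.         349.23530863 196.92440121]
 [  0.           0.           1.        ]] [0.03471474 0.         0.         0.         0.        ] [ 0.08990908 -2.73313325  1.51642769] [ 430.82189897  147.02832142 1233.58943368]
{'time_s': 0.1, 'joints': array([-2.23398797e-01,  3.13391153e-01,  1.49833123e+00,  1.21644541e-05,
        1.33098776e+00, -2.23378116e-01]), 'dq': array([ 1.31412860e-03, -1.78451228e-03, -3.32067220e-04,  1.62181798e-03,
       -7.95592210e-05, -2.41927187e-05]), 'tau': array([ 2.30574413e-03, -4.12899542e+01, -2.60142785e+01, -1.81123951e-04,
        3.02137116e-03,  1.15447833e-05]), 'eef_pos': array([5.24785105e+02, 4.03814275e-02, 2.30805027e+02]), 'ee_rot': array([-4.75949417e-04,  7.07115007e-01,  7.07098335e-01, -2.92749273e-04]), 'force': array([0.38658978, 0.93020595, 0.49759012]), 'wrist_torque': array([-0.0007318 ,  0.03025143, -0.01006702]), 'grip_force': 0.0, 'grip_width': 0.9976358349370291}
```

View pics/scene0.png

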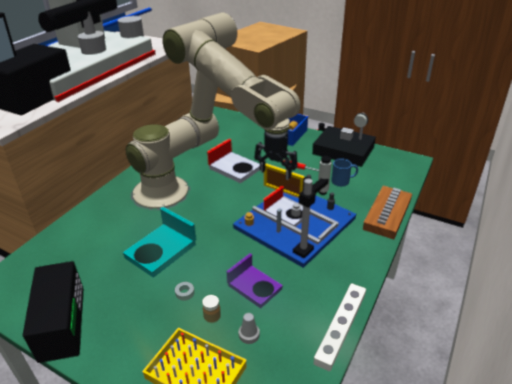

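View pics/side0.png

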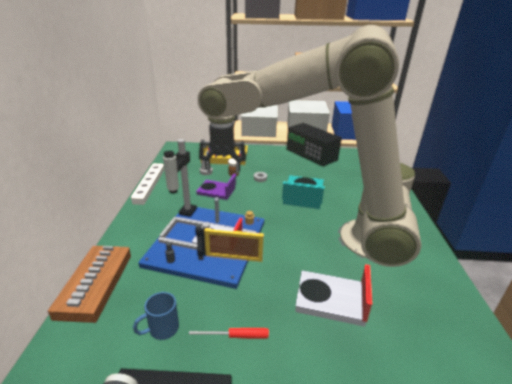

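The two views show the blue station at about (295,220) in scene and (200,245) in side. The guard is open towards the robot, and the red/white decoy lies at (233,160) in scene. Next I'll zoom in on the station.

```bash
python3 - <<'E'
import pickle,cv2,numpy as np
d=pickle.load(open("c0.pkl","rb"))
a=d["scene"]["image"][155:265,225:365];b=d["side"]["image"][190:290,135:275]
a=cv2.resize(a,None,fx=5.5,fy=5.5,interpolation=cv2.INTER_CUBIC)[:, :770]
cv2.imwrite("pics/za.png",a[:,:,::-1])
b=cv2.resize(b,None,fx=5.5,fy=5.5,interpolation=cv2.INTER_CUBIC)
cv2.imwrite("pics/zb.png",b[:,:,::-1])
E
```

```text
(no output)
```

View pics/za.png

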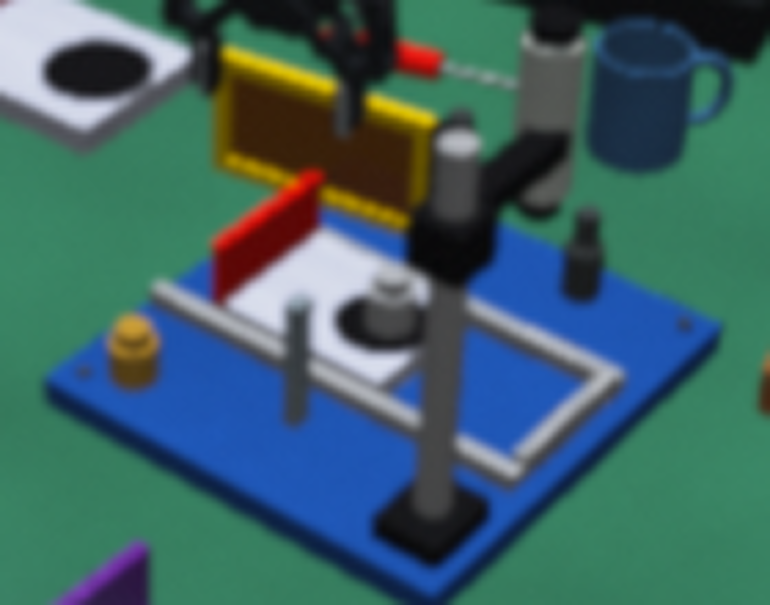

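View pics/zb.png

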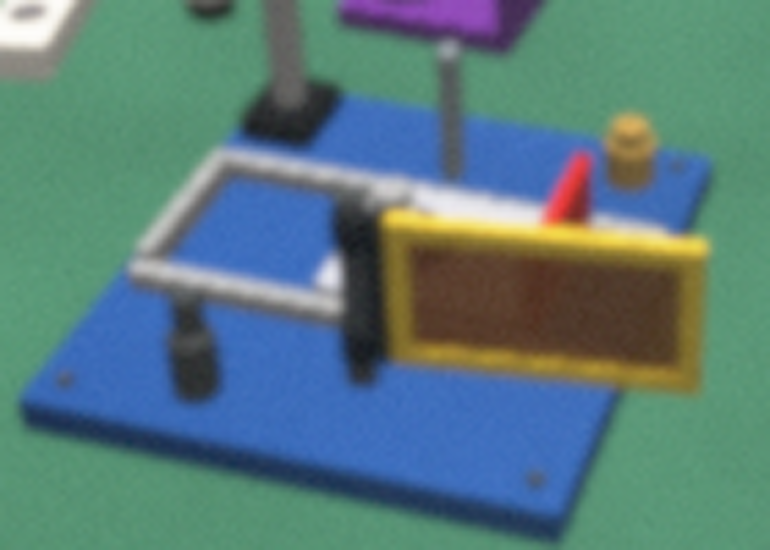

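Crop A (scene) shows these points:
- Base corners at (46,382), (722,328) and (432,600).
- Post top at (299,300).
- Red plate top edge from (215,243) to (320,172).
- Deck rear-right corner at (383,388).
- Guard top edge from (222,48) to (437,122).
- Bushing foot near (390,325).

Crop B (side) shows base corners at (712,158), (22,403) and (560,520), and the guard top edge from (385,213) to (708,243).

```bash
cat > h.py <<'E'
import pickle,cv2,numpy as np
from scipy.optimize import least_squares
d=pickle.load(open("c0.pkl","rb"))
O={"scene":(225,155),"side":(135,190)}
def proj(n,P):
    c=d[n];return cv2.projectPoints(np.array(P,float).reshape(-1,3),c["rvec"],c["tvec"],c["intrinsics"],c["D"])[0].reshape(-1,2)
def W(p,q):
    c,s=np.cos(p[2]),np.sin(p[2]);return [p[0]+c*q[0]-s*q[1],p[1]+s*q[0]+c*q[1],q[2]]
def G(a,r,z,t=0): # t: offset along shutting direction
    return [-20-np.sin(a)*r+t*np.cos(a),100-np.cos(a)*r-t*np.sin(a),z]
E
python3 - <<'E'
from h import *
F=lambda x,y,z:(lambda p:[x,y,z])
S=lambda x,y,z:(lambda p:[p[3]+x,y,z])
H=lambda r,z:(lambda p:G(p[4],r,z))
ob=[("scene",46,382,F(-160,-170,25)),("scene",722,328,F(160,170,25)),("scene",432,600,F(160,-170,25)),
("scene",299,300,F(-2,-98,125)),("scene",295,420,F(-2,-98,25)),
("side",712,158,F(-160,-170,25)),("side",22,403,F(160,170,25)),("side",560,520,F(-160,170,25)),
("side",449,45,F(-2,-98,125)),("side",452,178,F(-2,-98,25)),
("scene",213,245,S(5,-55,94)),("scene",320,173,S(5,55,94)),("scene",383,388,S(139,-52,45)),
("scene",222,50,H(193,142)),("scene",437,122,H(19,142)),("scene",218,165,H(193,42)),("scene",410,225,H(19,42)),
("side",708,243,H(193,142)),("side",385,213,H(19,142)),("side",700,388,H(193,42)),("side",385,360,H(19,42))]
def res(p):
    r=[]
    for n,u,v,f in ob:
        m=np.array([(u+.5)/5.5-.5+O[n][0],(v+.5)/5.5-.5+O[n][1]])
        r+=list(proj(n,W(p,f(p)))[0]-m)
    return np.array(r)
s=least_squares(res,[600,-50,0,-80,1.5],loss="soft_l1",x_scale=[10,10,.1,10,.1])
p=s.x;print(p.round(3));print(res(p).reshape(-1,2).round(1).tolist())
np.save("p.npy",p)
print("stage_push",W(p,[p[3],0,70]),"guard tip",W(p,G(p[4],193,92)),"guard push",W(p,G(p[4],130,92)))
E
```

```text
[ 5.76326e+02  7.17570e+01 -2.14000e-01 -1.07561e+02  1.43000e+00]
[[-0.9, -1.0], [0.3, -0.9], [0.2, -0.7], [-0.1, 0.1], [-0.0, 0.3], [0.1, -0.4], [-1.6, -0.8], [-0.0, -0.6], [-0.3, 0.5], [0.2, -0.3], [0.9, 0.3], [-0.1, 0.1], [-0.5, -0.6], [-1.2, 0.1], [-0.5, 0.1], [-0.5, 0.2], [3.0, 2.9], [-0.3, 0.7], [-0.2, 0.7], [0.0, 0.3], [1.5, -0.2]]
stage_push [np.float64(471.21867501004107), np.float64(94.59645053954688), 70] guard tip [np.float64(385.5384530545132), np.float64(187.90679477332193), 92] guard push [np.float64(448.36810007916375), np.float64(183.27695084962266), 92]
```

```bash
python3 -m inch '0 0 0 0 0 -1.1;0 0 0 0 0 -1.1;0 0 0 0 0 -1.1;0 0 0 0 0 -1.1;0 0 0 0 0 -1.1;0 0 0 0 0 -1.1;0 0 0 0 0 -1.1;0 0 0 0 0 -1.1;0 0 0 0 0 -1.1;0 0 0 0 0 -1.1' 0 20
python3 -m inch '0 0 0 0 0 -1;0 0 0 0 0 -0.95;18 13 0 0 0 0;18 13 0 0 0 0;18 13 0 0 0 0;18 13 0 0 0 0;18 13 0 0 0 0;18 11 0 0 0 0;0 0 0 0 0 0;0 0 0 0 0 0'
cat > st.py <<'E'
from h import *
from rig import ctrl
from scipy.spatial.transform import Rotation as R
def report():
    p=np.load("p.npy");s=ctrl.sense();e=np.array(s["eef_pos"]);q=s["ee_rot"]
    c,sn=np.cos(p[2]),np.sin(p[2]);dx,dy=e[0]-p[0],e[1]-p[1]
    M=R.from_quat(np.r_[q[1:],q[0]]).as_matrix();x=M[:,0]
    print("t",s["time_s"],"station",np.round([c*dx+sn*dy,-sn*dx+c*dy,e[2]],1),"toolx yaw in station deg",round(np.degrees(np.arctan2(x[1],x[0])-p[2]),1),"z",M[:,2].round(3),
    "F station",np.round([c*s["force"][0]+sn*s["force"][1],-sn*s["force"][0]+c*s["force"][1],s["force"][2]],1),"grip",s["grip_width"])
report()
E
python3 st.py
```

```text
time_s: 0.93
eef_pos: [524.8, 0.0, 231.0]
ee_rot: [-0.0, 0.205, 0.979, -0.0]
force: [0.1, -0.6, -0.2]
grip_width: -0.001
grip_force: 0.0
time_s: 1.77
eef_pos: [435.4, 97.6, 231.4]
ee_rot: [0.0, 0.106, 0.994, -0.0]
force: [-0.2, -0.4, 0.8]
grip_width: 0.001
grip_force: 0.0
t 1.7667 station [-143.2   -4.7  231.4] toolx yaw in station deg 180.0 z [ 0. -0. -1.] F station [-0.1 -0.5  0.8] grip 0.0014464097722805083
```

```bash
python3 -m inch '0 0 20 0 0 0;0 0 20 0 0 0;0 0 20 0 0 0;0 0 20 0 0 0;0 0 20 0 0 0;0 0 20 0 0 0;0 0 20 0 0 0;0 0 20 0 0 0;0 0 10 0 0 0;0 0 2 0 0 0'; python3 st.py
python3 - <<'E'
from rig import ctrl
import cv2,numpy as np
f=lambda im,y,x:cv2.resize(im[y:y+110,x:x+150],None,fx=5,fy=2.6*5/2.6*.53,interpolation=cv2.INTER_CUBIC)
a=ctrl.capture("scene")["image"][140:260,220:350];b=ctrl.capture("side")["image"][175:295,150:280]
m=np.hstack([cv2.resize(i,(400,370),interpolation=cv2.INTER_CUBIC) for i in(a,b)])
cv2.imwrite("pics/m1.png",m[:,:,::-1])
E
```

```text
time_s: 2.6
eef_pos: [435.2, 96.5, 57.3]
ee_rot: [-0.002, 0.108, 0.994, -0.0]
force: [-0.2, -0.1, -0.8]
grip_width: -0.001
grip_force: 0.0
t 2.6 station [-143.1   -5.7   57.3] toolx yaw in station deg 179.9 z [-0.004  0.    -1.   ] F station [-0.2 -0.1 -0.8] grip -0.0009180257522516505
```

View pics/m1.png

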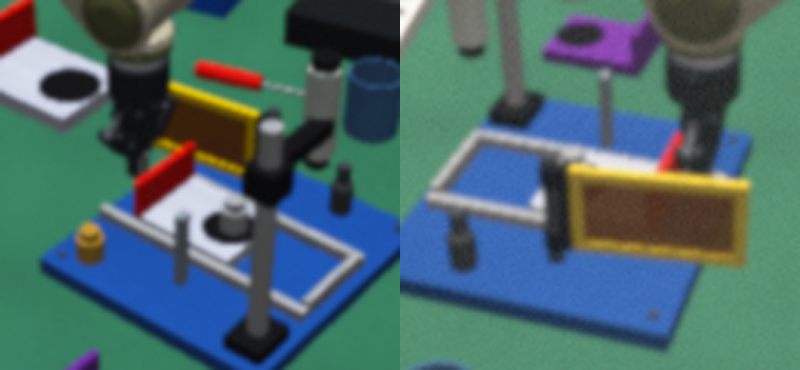

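The shut fingers stand just in front of the red plate (scene half about (140,170)), clear of the guard. Now the slow push.

```bash
python3 -m inch '-4 0 0 0 0 0;-4 0 0 0 0 0;-4 0 0 0 0 0;-3 0 0 0 0 0;-2 0 0 0 0 0;-2 0 0 0 0 0;-2 0 0 0 0 0;-2 0 0 0 0 0;-2 0 0 0 0 0;-2 0 0 0 0 0'; python3 st.py
python3 -m inch '-2 0 0 0 0 0;-2 0 0 0 0 0;-2 0 0 0 0 0;-2 0 0 0 0 0;-2 0 0 0 0 0;-2 0 0 0 0 0;-2 0 0 0 0 0;-2 0 0 0 0 0;-2 0 0 0 0 0;-2 0 0 0 0 0'; python3 st.py
```

```text
time_s: 3.53
eef_pos: [460.5, 91.8, 59.1]
ee_rot: [-0.002, 0.107, 0.994, 0.0]
force: [-8.7, 1.9, 7.7]
grip_width: -0.006
grip_force: 4.5
t 3.5333 station [-117.4   -5.    59.1] toolx yaw in station deg 180.0 z [-0.004  0.    -1.   ] F station [-8.9  0.   7.7] grip -0.0060855319209653
time_s: 4.37
eef_pos: [480.1, 87.6, 59.1]
ee_rot: [-0.002, 0.107, 0.994, 0.0]
force: [-7.7, 1.6, 7.0]
grip_width: -0.0
grip_force: 4.3
t 4.3667 station [-97.4  -4.9  59.1] toolx yaw in station deg 180.0 z [-0.004  0.001 -1.   ] F station [-7.9 -0.1  7. ] grip -5.809909927008478e-05
```

```bash
python3 -m inch '-2 0 0 0 0 0;-2 0 0 0 0 0;-2 0 0 0 0 0;-2 0 0 0 0 0;-2 0 0 0 0 0;-2 0 0 0 0 0;-2 0 0 0 0 0;-2 0 0 0 0 0;-2 0 0 0 0 0;-2 0 0 0 0 0'; python3 st.py
python3 - <<'E'
from rig import ctrl
import cv2,numpy as np
a=ctrl.capture("scene")["image"][140:260,220:350];b=ctrl.capture("side")["image"][175:295,150:280]
m=np.hstack([cv2.resize(i,(400,370),interpolation=cv2.INTER_CUBIC) for i in(a,b)])
cv2.imwrite("pics/m2.png",m[:,:,::-1])
E
```

```text
time_s: 5.2
eef_pos: [499.7, 83.4, 59.1]
ee_rot: [-0.002, 0.107, 0.994, 0.0]
force: [-7.7, 2.1, 5.0]
grip_width: 0.0
grip_force: 4.3
t 5.2 station [-77.3  -4.9  59.1] toolx yaw in station deg 180.0 z [-0.004  0.001 -1.   ] F station [-7.9  0.4  5. ] grip 0.00013652354056063176
```

View pics/m2.png

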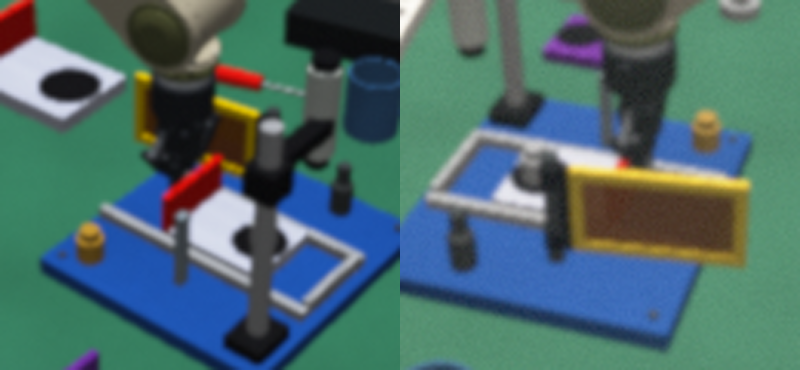

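The stage slides well, and the bushing still stands on the disc (side half, about (532,165)). Continuing.

```bash
python3 -m inch '-2 0 0 0 0 0;-2 0 0 0 0 0;-2 0 0 0 0 0;-2 0 0 0 0 0;-2 0 0 0 0 0;-2 0 0 0 0 0;-2 0 0 0 0 0;-2 0 0 0 0 0;-2 0 0 0 0 0;-2 0 0 0 0 0' >/dev/null; python3 st.py
python3 -m inch '-2 0 0 0 0 0;-2 0 0 0 0 0;-2 0 0 0 0 0;-2 0 0 0 0 0;-2 0 0 0 0 0;-2 0 0 0 0 0;-2 0 0 0 0 0;-2 0 0 0 0 0;-2 0 0 0 0 0;-2 0 0 0 0 0' >/dev/null; python3 st.py
python3 -m inch '-1.5 0 0 0 0 0;-1.5 0 0 0 0 0;-1.5 0 0 0 0 0;-1 0 0 0 0 0;-1 0 0 0 0 0;-1 0 0 0 0 0;-1 0 0 0 0 0;-1 0 0 0 0 0;-1 0 0 0 0 0;-1 0 0 0 0 0' >/dev/null; python3 st.py
```

```text
t 6.1333 station [-57.3  -4.9  59.1] toolx yaw in station deg 180.0 z [-0.004  0.001 -1.   ] F station [-8.8  0.4  5.3] grip -0.002481374734260063
t 6.9667 station [-37.3  -4.9  59.1] toolx yaw in station deg 180.0 z [-0.004  0.001 -1.   ] F station [-8.   0.4  5.9] grip 0.0008967732813216047
t 7.8 station [-25.8  -4.9  59.1] toolx yaw in station deg 180.0 z [-0.004  0.001 -1.   ] F station [-7.9  0.3  5.2] grip -0.0011397568437717584
```

```bash
python3 -m inch '-1 0 0 0 0 0;-1 0 0 0 0 0;-1 0 0 0 0 0;-0.7 0 0 0 0 0;-0.7 0 0 0 0 0;-0.6 0 0 0 0 0;-0.5 0 0 0 0 0;-0.5 0 0 0 0 0;-0.5 0 0 0 0 0;-0.5 0 0 0 0 0' >/dev/null; python3 st.py
python3 -m inch '-0.4 0 0 0 0 0;-0.4 0 0 0 0 0;-0.4 0 0 0 0 0;-0.4 0 0 0 0 0;-0.4 0 0 0 0 0;-0.4 0 0 0 0 0;-0.4 0 0 0 0 0;-0.4 0 0 0 0 0;-0.4 0 0 0 0 0;-0.4 0 0 0 0 0' >/dev/null; python3 st.py
```

```text
t 8.6333 station [-18.8  -4.9  59.1] toolx yaw in station deg 180.0 z [-0.004  0.001 -1.   ] F station [-7.8  0.1  5.5] grip -0.0007873764448191466
t 9.4667 station [-16.1  -4.8  59.1] toolx yaw in station deg 180.0 z [-0.007  0.001 -1.   ] F station [-16.8  -0.7  11.5] grip -0.0012991698081563324
```

```bash
python3 -m inch '-0.3 0 0 0 0 0;-0.3 0 0 0 0 0;-0.3 0 0 0 0 0;-0.2 0 0 0 0 0;0 0 0 0 0 0;0 0 0 0 0 0;0 0 0 0 0 0;0 0 0 0 0 0;0 0 0 0 0 0;0 0 0 0 0 0' >/dev/null; python3 st.py
```

```text
t 10.3 station [-16.1  -4.8  59.1] toolx yaw in station deg 180.0 z [-0.01   0.001 -1.   ] F station [-21.5  -1.3  14.2] grip -8.236793347948756e-05
```

```bash
python3 -m inch '1 0 0 0 0 0;2 0 0 0 0 0;5 0 0 0 0 0;10 0 0 0 0 0;15 0 0 0 0 0;15 0 0 0 0 0;0 0 20 0 0 0;0 0 0 0 0 0;0 0 0 0 0 0;0 0 0 0 0 0' >/dev/null; python3 st.py
```

```text
t 11.1333 station [-59.7  -5.   39.8] toolx yaw in station deg 180.0 z [ 0.001 -0.    -1.   ] F station [ 0.  -0.1 -0.6] grip -0.0025170238573220087
```

I meant to go up there, but tool +z points down. At 39.8 mm nothing was touched. Going up now.

```bash
python3 -m inch '0 0 -10 0 0 0;0 0 -20 0 0 0;0 0 -20 0 0 0;0 0 -20 0 0 0;0 0 -20 0 0 0;0 0 -20 0 0 0;0 0 -20 0 0 0;0 0 -20 0 0 0;0 0 -20 0 0 0;0 0 -20 0 0 0' >/dev/null; python3 st.py
python3 -m inch '10 14 0 0 0 0;14 18 0 0 0 0;14 18 0 0 0 0;14 18 0 0 0 0;14 18 0 0 0 0;14 18 0 0 0 0;14 18 0 0 0 0;0 0 0 0 0 1.1;0 0 0 0 0 1.1;0 0 0 0 0 1.1' >/dev/null
python3 -m inch '0 0 0 0 0 1.1;0 0 0 0 0 1.1;0 0 0 0 0 1.1;0 0 0 0 0 1.1;0 0 0 0 0 1.1;0 0 0 0 0 1.1;0 0 0 0 0 1.1;0 0 0 0 0 1.1;0 0 0 0 0 1.1;0 0 0 0 0 0.5' >/dev/null; python3 st.py
python3 - <<'E'
from rig import ctrl
import cv2,numpy as np
a=ctrl.capture("scene")["image"][140:260,220:350];b=ctrl.capture("side")["image"][175:295,150:280]
m=np.hstack([cv2.resize(i,(400,370),interpolation=cv2.INTER_CUBIC) for i in(a,b)])
cv2.imwrite("pics/m3.png",m[:,:,::-1])
E
```

```text
t 11.9667 station [-60.3  -5.1 231.8] toolx yaw in station deg 180.0 z [ 0.002 -0.    -1.   ] F station [-0.1  0.3 -0.3] grip 0.004083137683333532
t 13.6333 station [-154.   117.   230.8] toolx yaw in station deg 97.4 z [ 0.002  0.    -1.   ] F station [-0.6 -0.6 -0.6] grip 0.003376171032243224
```

View pics/m3.png

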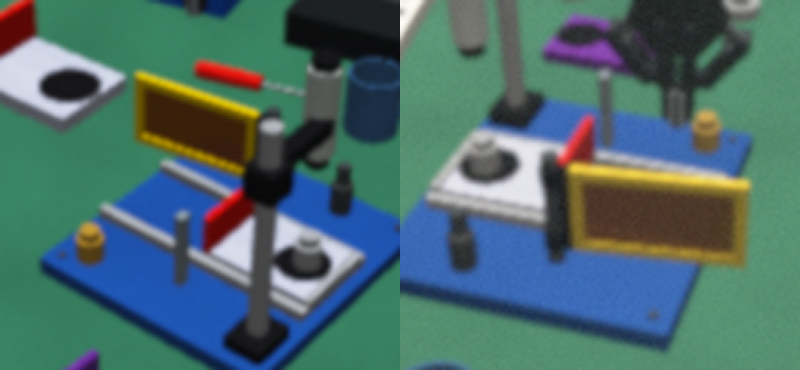

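The stage is home against the rear stop, with the bushing standing on the disc (scene half, about (308,255)). The guard hasn't moved. Descending on its outer side.

```bash
python3 -m inch '0 0 18 0 0 0;0 0 18 0 0 0;0 0 18 0 0 0;0 0 18 0 0 0;0 0 18 0 0 0;0 0 18 0 0 0;0 0 18 0 0 0;0 0 15 0 0 0;0 0 4 0 0 0;0 0 0 0 0 0' >/dev/null; python3 st.py
python3 -m inch '-3 0 0 0 0 0;-3 0 0 0 0 0;-3 0 0 0 0 0;-3 0 0 0 0 0;-3 0 0 0 0 0;-2 0 0 0 0 0;-2 0 0 0 0 0;-1 0 0 0 0 0;0 0 0 0 0 0;0 0 0 0 0 0' >/dev/null; python3 st.py
```

```text
t 14.5667 station [-154.3  116.9   84.2] toolx yaw in station deg 97.8 z [-0.001 -0.    -1.   ] F station [ 0.1 -0.1  0.6] grip 0.002840915535026711
t 15.4 station [-151.5   97.2   84.3] toolx yaw in station deg 97.8 z [-0. -0. -1.] F station [ 0.2  0.1 -0.1] grip -0.001513838799402532
```

```bash
python3 -m inch '-6.8 -0.65 0 0 0 -0.5;-6.8 -0.65 0 0 0 -0.5;-6.8 -0.65 0 0 0 -0.5;-6.8 -0.65 0 0 0 -0.5;-6.8 -0.65 0 0 0 -0.5;-6.8 -0.65 0 0 0 -0.5;-6.8 -0.65 0 0 0 -0.5;-6.8 -0.65 0 0 0 -0.5;-6.8 -0.65 0 0 0 -0.5;-6.8 -0.65 0 0 0 -0.5' >/dev/null; python3 st.py
python3 -m inch '-6.8 -0.65 0 0 0 -0.5;-6.8 -0.65 0 0 0 -0.5;-6.8 -0.65 0 0 0 -0.5;-6.8 -0.65 0 0 0 -0.5;-6.8 -0.65 0 0 0 -0.5;-6.8 -0.65 0 0 0 -0.5;-6.8 -0.65 0 0 0 -0.5;-6.8 -0.65 0 0 0 -0.5;-6.8 -0.65 0 0 0 -0.5;0 0 0 0 0 0' >/dev/null; python3 st.py
```

```text
t 16.2333 station [-133.3   32.1   84.2] toolx yaw in station deg 127.9 z [-0.001  0.    -1.   ] F station [-1.5  1.1  0.5] grip -0.0009369798405412725
t 17.0667 station [-90.  -11.8  84.2] toolx yaw in station deg 154.8 z [ 0. -0. -1.] F station [ 0.1 -0.4 -0.8] grip 0.0007532264925833158
```

```bash
python3 -m inch '-4.5 -0.5 0 0 0 -0.33;-4.5 -0.5 0 0 0 -0.33;-4.5 -0.5 0 0 0 -0.33;-4.5 -0.5 0 0 0 -0.33;-4.5 -0.5 0 0 0 -0.33;-4.5 -0.5 0 0 0 -0.33;-4.5 -0.5 0 0 0 -0.33;-4.5 -0.5 0 0 0 -0.33;-4.5 -0.5 0 0 0 -0.33;-4.5 -0.5 0 0 0 -0.33' >/dev/null; python3 st.py
python3 -m inch '-2 -0.2 0 0 0 -0.15;-2 -0.2 0 0 0 -0.15;-2 -0.2 0 0 0 -0.15;-1 0 0 0 0 -0.15;-1 0 0 0 0 -0.15;-1 0 0 0 0 -0.15;-0.5 0 0 0 0 0;-0.5 0 0 0 0 0;-0.5 0 0 0 0 0;0 0 0 0 0 0' >/dev/null; python3 st.py
```

```text
t 17.9 station [-49.4 -28.6  84.1] toolx yaw in station deg 174.6 z [-0.001  0.    -1.   ] F station [-1.6 -1.2  0.6] grip -0.0015207229543746641
t 18.7333 station [-38.4 -29.9  84.4] toolx yaw in station deg 179.9 z [ 0. -0. -1.] F station [0.1 0.6 0.1] grip -0.002170609389368314
```

```bash
python3 -m inch '-0.4 0 0 0 0 0;-0.4 0 0 0 0 0;-0.4 0 0 0 0 0;-0.4 0 0 0 0 0;-0.4 0 0 0 0 0;-0.4 0 0 0 0 0;-0.4 0 0 0 0 0;-0.4 0 0 0 0 0;0 0 0 0 0 0;0 0 0 0 0 0' >/dev/null; python3 st.py
```

```text
t 19.5667 station [-38.  -29.7  83.7] toolx yaw in station deg 180.0 z [-0.007  0.001 -1.   ] F station [-14.7   0.7   5.7] grip -0.0022773963790972953
```

The tool met resistance about 2 mm early, possibly because a wider finger link touched the top of the frame. I'll back off, raise the tool so only the tips touch, and press again.

```bash
python3 -m inch '2 0 0 0 0 0;5 0 0 0 0 0;5 0 0 0 0 0;0 0 -12 0 0 0;0 0 -12 0 0 0;-3 0 0 0 0 0;-3 0 0 0 0 0;-2 0 0 0 0 0;-1 0 0 0 0 0;0 0 0 0 0 0' >/dev/null; python3 st.py
python3 -m inch '-0.5 0 0 0 0 0;-0.5 0 0 0 0 0;-0.5 0 0 0 0 0;-0.5 0 0 0 0 0;-0.5 0 0 0 0 0;-0.5 0 0 0 0 0;-0.5 0 0 0 0 0;-0.5 0 0 0 0 0;0 0 0 0 0 0;0 0 0 0 0 0' >/dev/null; python3 st.py
```

```text
t 20.4 station [-38.3 -30.  107.6] toolx yaw in station deg 179.9 z [-0.001  0.    -1.   ] F station [-0.4  0.  -0.1] grip -0.0007300437408774438
t 21.2333 station [-35.3 -29.9 108.3] toolx yaw in station deg 180.0 z [-0.003  0.    -1.   ] F station [-6.1 -1.   4. ] grip 0.0014744047399303235
```

```bash
python3 -m inch '-0.4 0 0 0 0 0;-0.4 0 0 0 0 0;-0.4 0 0 0 0 0;-0.4 0 0 0 0 0;0 0 0 0 0 0;0 0 0 0 0 0;0 0 0 0 0 0;0 0 0 0 0 0;0 0 0 0 0 0;0 0 0 0 0 0' >/dev/null; python3 st.py
python3 -m inch '2 0 0 0 0 0;4 0 0 0 0 0;10 0 0 0 0 0;15 0 0 0 0 0;15 0 0 0 0 0;15 0 0 0 0 0;10 0 -15 0 0 0;0 0 -20 0 0 0;0 0 -20 0 0 0;0 0 -20 0 0 0' >/dev/null
python3 -m inch '15 0 -20 0 0 0;15 0 -20 0 0 0;15 0 -20 0 0 0;15 0 0 0 0 0;15 0 0 0 0 0;0 0 0 0 0 0;0 0 0 0 0 0;0 0 0 0 0 0;0 0 0 0 0 0;0 0 0 0 0 0' >/dev/null; python3 st.py
python3 - <<'E'
from rig import ctrl
import cv2,numpy as np
a=ctrl.capture("scene")["image"][140:260,220:350];b=ctrl.capture("side")["image"][175:295,150:280]
m=np.hstack([cv2.resize(i,(400,370),interpolation=cv2.INTER_CUBIC) for i in(a,b)])
cv2.imwrite("pics/m4.png",m[:,:,::-1])
E
```

```text
t 22.0667 station [-35.3 -29.9 108.3] toolx yaw in station deg 180.0 z [-0.007  0.001 -1.   ] F station [-16.8  -1.9  11. ] grip 0.0008673304660507859
t 23.7333 station [-178.2  -29.9  243. ] toolx yaw in station deg 179.9 z [-0.  0. -1.] F station [0.1 0.5 0.5] grip 0.00020385695704891734
```

View pics/m4.png

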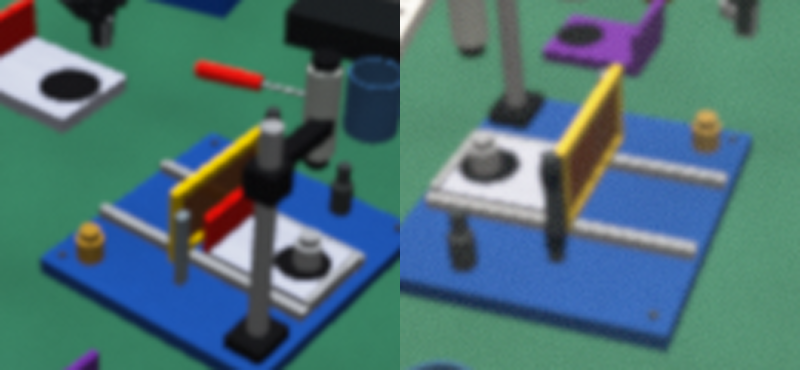

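The guard is fully shut across the front, with its free end at the post (scene half, about (180,225)). The stage is home, the bushing stands on the disc at (308,255), the other things in these crops look unmoved, and the robot is clear.

```bash
python3 -c "
from rig import ctrl
print(ctrl.finish_job())"
```

```text
the job is handed in; nothing more can be done
None
```

The job is handed in: the stage is fully home with the steel bushing still standing on the black disc, and the guard is pushed shut against its stop; on its first push a finger link above the tips probably touched the top of the frame, so I raised the tool and finished with the fingertips.

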